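# Free the pawl and push the storm rail down

## Task

Secure the spares for sea: press the tail of the ratchet pawl fully down so that its hook is clear of the teeth, then push the raised storm rail down past the teeth until it lies fully home, level on its rest post. Leave it there with the pawl still free. Do not swing the rail further up or force it against the engaged pawl, and leave the impeller, the handwheels and the grease cup where they stand.

Things in the scene. Friction and masses are not known exactly. Their poses are not given: they have to be found in the camera images.
- stand: Fixed grey steel bracket on a base strip 90 x 460 x 6 mm. Origin on the shelf right below the rail's hinge, z up, y from the hinge towards the rest post: the rail swings in its y-z plane. Two cheek plates (outer faces x = +-27 mm, bolt heads to +-33) span y = -88 to 28 mm, 128 mm high, 167 mm at the pawl's hinge. Rest post with black rubber top, 100 mm high, at y = 268 mm.
- rail_hinge (a point): Hinge of the storm rail, in the stand's frame at y = 0, 110 mm above the shelf; the axis runs along the stand's x.
- rail (a joint): Angle (rad) of the storm rail, a steel bar 280 mm long from its hinge, 20 x 18 mm, with a picket fence hanging to 68 mm below it and a toothed hub (55 mm radius). 0 = level and home on the post, positive = raised; starts 0.68 to 0.82, upper stop 0.95. Stiff: stays where it is left, needs 1 to 9 N at the push pad. With the pawl hooked in, a tooth stops it at about 0.6.
- push_pad (a point): Centre of the top face of the black rubber push pad (44 mm across the rail, 55 mm along it) on top of the rail, 215 mm from the rail's hinge along the rail and 15 mm above its centre line. Moves with the rail and has its frame: y along the rail away from the hinge, z out of the pad.
- pawl_hinge (a point): Hinge of the pawl, in the stand's frame at y = -70 mm, 156 mm above the shelf; the axis runs along the stand's x.
- pawl (a joint): Angle (rad) of the dark steel ratchet pawl, a rocker: 0 = hooked into the teeth on top of the hub, grows as its tail is pressed down and the hook rises; clear of the teeth beyond about 0.2, stop at 0.45. Stiff hinge: it takes about 2 to 5 N at the tail and stays where it is left.
- pawl_tail (a point): Centre of the top face of the pawl's ribbed tail pad (40 x 42 mm), on the side away from the rail, 75 mm from the pawl's hinge and 12 mm above it, 168 mm above the shelf when hooked in. Sinks about 32 mm on an arc about the pawl's hinge when fully pressed, with free space below. Frame of the pawl: y towards the hook, z out of the pad.
- impeller: Loose bronze pump impeller, 110 mm across, 52 mm high, lying flat behind the rail; origin at the centre of its underside. Leave alone.
- handwheel_a: Loose grey cast-iron valve handwheel, 110 mm across, 26 mm high, lying flat behind the rail; origin at the centre of its underside. Leave alone.
- handwheel_b: A second loose handwheel like the first, lying flat behind the rail; origin at the centre of its underside. Leave alone.
- grease_cup: Loose squat brass grease cup, 54 mm across, 56 mm high, upright on the robot's side of the rail; origin at the centre of its underside. Leave alone.

How it is judged:
On the way, in this order (a step that is already met when the one before it is completed fails the run):
1. the pawl is pressed free while the rail is still up (value of joint pawl above 0.25 rad and value of joint rail above 0.55 rad), for 0.2 s.
2. the rail is pushed down onto its rest (value of joint rail below 0.05 rad), for 0.2 s.
At the end, for the whole second after the job is handed in: The rail lies at rest on its rest post (joint below 0.05 rad), the pawl is still free (joint above 0.2 rad), and impeller, handwheels and grease cup stand within 20 mm of where they were, the cup upright (value of joint rail below 0.05 rad and value of joint pawl above 0.2 rad and velocity of joint rail between -0.05 and 0.05 rad/s and distance of each of impeller, handwheel_a, handwheel_b, grease_cup from where it was at the start of the episode below 0.02 m and angle between grease_cup's own z axis and vertical below 0.2 rad); the robot touches nothing.
It fails at once if the rail is forced below the blocking tooth with the pawl still hooked in (value of joint rail between 0.1 and 0.55 rad and value of joint pawl below 0.1 rad).
It fails at once if the rail is pushed hard against the engaged pawl (value of joint pawl below 0.1 rad and contact force between the fingers and rail above 40 N).
It fails at once if the rail is raised instead of pushed down (value of joint rail above 0.87 rad).
It fails at once if a spare is moved, lifted or carried off (distance of any of impeller, handwheel_a, handwheel_b, grease_cup from where it was at the start of the episode above 0.03 m).
It also fails if it takes over 48 s, if anything falls off the work surface, if the arm or the gripper's body presses on something with over 40 N, if the wrist force passes 120 N, or if a joint passes its speed limit or range.

## Robot

A 6-joint arm with a two-finger parallel gripper is mounted at the origin on the work surface. World frame = base frame: x ahead of the robot, y to its left, z up, the work surface at z = 0. Lengths are in m, angles in rad, forces in N, time in s.
With the tool pointing down it reaches from about 0.3 to 0.85 m from the base axis. Payload 5.4 kg.
Tool frame: the origin (TCP) lies at the very end of the fingers, on their centre line; the grasp point (between the pads) lies 19 mm behind it; z points along the fingers, y is the line along which they close (so a half turn about z gives the same grasp; the last joint's range is limited). The gripper opens to 85 mm and grips with 20 to 120 N. Pads are 22 mm wide; open, the fingers measure 114 mm over their backs; the gripper's body (76 mm by 85 mm) begins 54 mm behind the grasp point. The pads swing forward as they close: fully open they stand 13 mm farther back than shut.
Start: joints at [-1.368, 0.158, 1.597, -0, 1.386, -0.21], TCP at [0.231, -0.527, 0.231] pointing down, gripper open.
Joint ranges: [-2.91, 2.91], [-0.94, 2.29], [0.18, 2.7], [-1.29, 4.43], [0.17, 2.64], [-3, 3]. Speed limits (rad/s): [2.57, 2.57, 3.14, 3.14, 3.14, 3.14].

## Interface

Orientations are given as a rotation vector (axis times angle).
In Python, from rig import arm gives the robot as it stands.
- The arm moves only by the shell command python3 -m crank 'ROWS' [OPENING]. ROWS is JSON, a list of rows, each a list of 4 numbers: the shift along the tool's x, y, z in m, then the turn about the tool's z in degrees. A call has 1 to 10 rows; each row shifts and turns the commanded pose from where the row before left it, along the tool's axes as they then stand; what a row does not reach is not made up. A row lasts 1/12 s, in which the tool goes at most 41.7 mm and 7.16 degrees, less where a joint would pass 70% of its speed; a pose out of reach is approached as far as the arm can. A call is refused whole if a number of a shift passes 0.0417 or a number of a turn 7.16, either way. A call with a gripper value outside its range is refused whole. OPENING is the opening in per cent of the stroke, from 0 (shut) to 100 (fully open), set as the call begins (- or left out, the last holds). The fingers move at their own pace and stop on an object; the grip force is fixed at half the most. Time passes only in rows, so rows that do not move let the fingers close. It gives the time, the measured TCP pose, the force, the opening and the grip force at its end, in the units of the state.
- arm.state(): the state, without advancing time (a new reading comes with each control period).
- arm.read_camera(name): name is "side" or "top" or "wrist"; returns a dict with "image" (384x512x3 uint8, blue, green, red), "intrinsics" (3x3 intrinsics, pixels), "position" and "attitude" of the camera in the world. Camera axes: x right, y down, z forward; pixel columns grow to the right and rows downward; lengths in m; the calibration is good to about 2 mm. A picture is of the moment at which its call begins. There is no depth.
- arm.job_done(): hands the job in; it is judged then, once.
The state is a dict: "t": time; "joints": joint angles; "qvel": joint speeds; "joint_torque": joint torques, N m; "eef_pos": TCP position; "ee_rot": TCP orientation; "ft_force": force on the tool from outside, world axes, zero at the start; "ft_torque": the same for the moment, N m; "width": opening from 0.0 (shut) to 1.0 (fully open); "grasp_force": force on a finger pad.
Only numpy, scipy, OpenCV 4.12 (cv2) and the standard library are available. Lean on these libraries where they do the work, as an engineer would, in place of code of your own. Each camera call takes 0.05 s, during which the arm holds its last target. There are 200 camera calls.

## Working session

There is one attempt and no reset: what is moved stays moved. The work goes in short steps, Python scripts to look and compute and a shell command to move; the robot and the scene stay as the last step left them, time stands still between calls to the robot, and variables do not carry over. Pictures are saved under pics/ and viewed, at most 10 in all, crops included, and the job is handed in when it is done.

```bash
mkdir -p pics; ls
python3 - <<'E'
from rig import arm
import cv2,json
import numpy as np
for n in ("side","top"):
    c=arm.read_camera(n); cv2.imwrite(f"pics/{n}0.png",cv2.resize(c["image"],(800,600),interpolation=cv2.INTER_CUBIC)); cv2.imwrite(f"{n}0raw.png",c["image"])
    print(n,np.round(c["intrinsics"],1).tolist(),c["position"],c["attitude"])
    json.dump({k:np.array(c[k]).tolist() for k in("intrinsics","position","attitude")},open(f"{n}.json","w"))
s=arm.state();print(s)
E
```

```text
pics
side [[411.5, 0.0, 253.0], [0.0, 411.5, 191.2], [0.0, 0.0, 1.0]] [ 0.46628246 -0.53178794  0.693191  ] [-2.37202785  0.20665038 -0.06913956]
top [[366.4, 0.0, 255.6], [0.0, 366.4, 187.6], [0.0, 0.0, 1.0]] [0.52610437 0.00682101 0.82194032] [-2.21263044  2.22306197 -0.0649232 ]
{'t': 0.1, 'joints': array([-1.36810183e+00,  1.59002709e-01,  1.59809139e+00,  1.94458719e-05,
        1.38619467e+00, -2.10112681e-01]), 'qvel': array([-0.00015651, -0.00231778, -0.00275532, -0.0006915 ,  0.0014207 ,
       -0.00102872]), 'joint_torque': array([-4.07906764e-04, -3.96990108e+01, -3.32337320e+01, -2.45437459e-04,
        4.18036027e-03,  1.15855434e-05]), 'eef_pos': array([ 0.23054983, -0.52617569,  0.23041345]), 'ee_rot': array([-3.07325126e+00, -6.43488541e-01, -3.98819324e-05]), 'ft_force': array([-0.47320347,  0.12106986,  0.48798288]), 'ft_torque': array([-0.03446199, -0.00417719, -0.01057702]), 'grasp_force': 0.0, 'width': 1.0002803197139896}
```

View pics/side0.png

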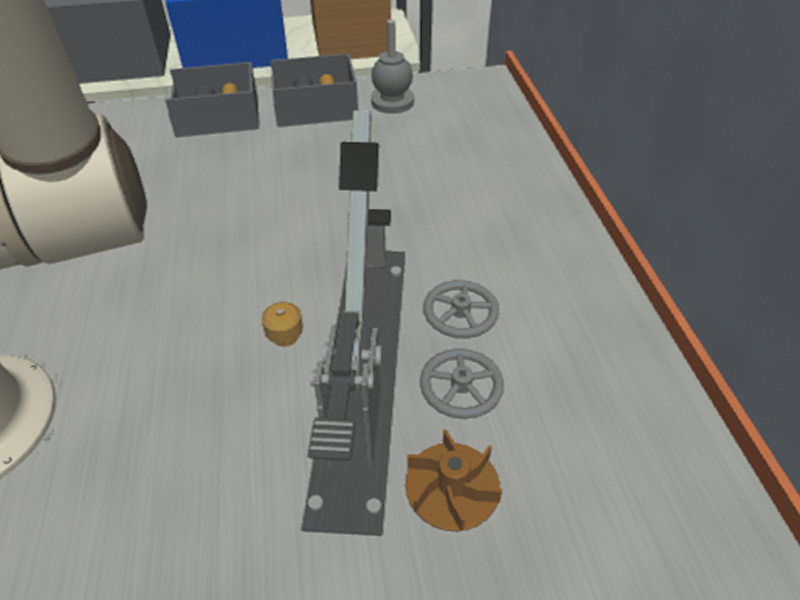

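View pics/top0.png

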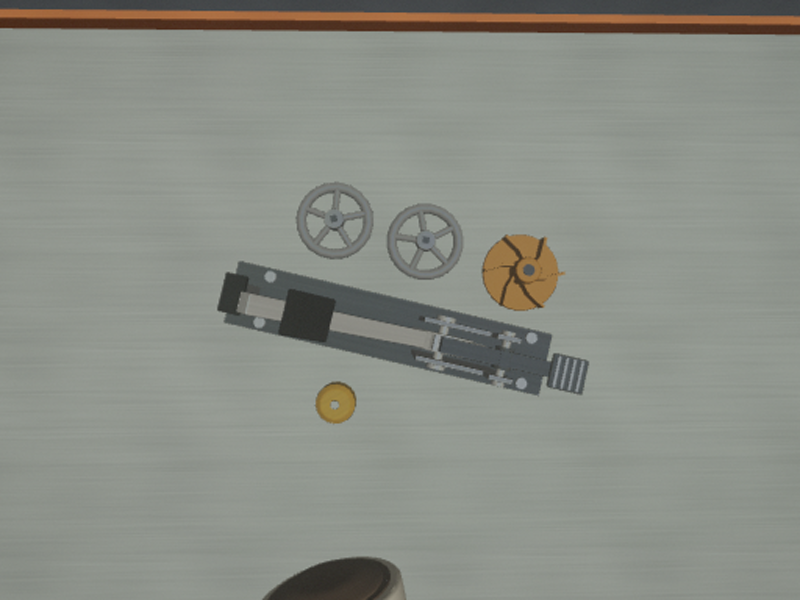

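The side view shows the push pad centre at (359,166), the tail pad at (332,439) and the post top at about (379,217). The top view shows the push pad at (307,316), the tail pad at (568,374) and the post top at (233,294). The spares lie behind the rail, and the cup stands at (336,402) on the robot's side.

```bash
cat > h.py <<'E'
import json,numpy as np
from scipy.spatial.transform import Rotation as R
def cam(n):
    c=json.load(open(f"{n}.json"));return np.array(c["intrinsics"]),np.array(c["position"]),R.from_rotvec(c["attitude"]).as_matrix()
def proj(n,p):
    K,t,A=cam(n);q=K@(A.T@(np.asarray(p)-t));return (q[:2]/q[2]+.5)*1.5625-.5
def W(v,p):
    x,y,yaw=v[:3];return np.array([x,y,0])+R.from_euler('z',yaw).apply(p)
def railpt(th,a,b): return np.array([0,a*np.cos(th)-b*np.sin(th),.110+a*np.sin(th)+b*np.cos(th)])
E
python3 - <<'E'
from h import *
from scipy.optimize import least_squares
obs=[("side","pad",(359,166)),("side","tail",(332,439)),("top","pad",(307,316)),("top","tail",(568,374)),("top","post",(233,294))]
def P(v,k): return W(v,{"pad":railpt(v[3],.215,.015),"tail":[0,-.145,.168],"post":[0,.268,.1]}[k])
f=lambda v:np.concatenate([proj(c,P(v,k))-o for c,k,o in obs])
best=min((least_squares(f,[.5,0,y,.75],loss='soft_l1') for y in(0,1.5,3,-1.5)),key=lambda r:r.cost)
v=best.x;print(v,np.round(best.fun.reshape(-1,2) if best.fun.size==10 else f(v),1))
for k in("pad","tail","post"):print(k,P(v,k))
json.dump(v.tolist(),open("v.json","w"))
from rig import arm
s=arm.state();print(R.from_rotvec(s["ee_rot"]).as_matrix().round(3).tolist())
# push pad path
for th in (v[3],.6,.4,.2,0): print(th,W(v,railpt(th,.215,.015)).round(3))
for a in (0,.25,.45):
    c,s_=np.cos(a),np.sin(a); print(a,W(v,[0,-.07-.075*c+.012*-s_*-1*-1, .156-.075*s_+.012*c]).round(3))
E
```

```text
[ 0.48899866 -0.0629878  -0.23056307  0.73974854] [[-1.7  2.1]
 [-1.  -0.6]
 [ 0.2 -0.4]
 [ 1.  -1.7]
 [-1.  -0.5]]
pad [0.52297944 0.08177305 0.26601154]
tail [ 0.45586243 -0.20415079  0.168     ]
post [0.55024356 0.19792035 0.1       ]
[[0.916, 0.401, -0.0], [0.401, -0.916, 0.002], [0.0, -0.002, -1.0]]
0.7397485362628257 [0.523 0.082 0.266]
0.6 [0.528 0.102 0.244]
0.4 [0.533 0.124 0.208]
0.2 [0.536 0.139 0.167]
0 [0.538 0.146 0.125]
0 [ 0.456 -0.204  0.168]
0.25 [ 0.456 -0.205  0.149]
0.45 [ 0.456 -0.202  0.134]
```

The fit agrees with all five pixel readings to within about 2 px, and the heights make sense. I'll shut the gripper and move above the tail.

```bash
python3 -m crank '[[0.0335,-0.0205,0,0],[0.0335,-0.0205,0,0],[0.0335,-0.0205,0,0],[0.0335,-0.0205,0,0],[0.0335,-0.0205,0,0],[0.0335,-0.0205,0,0],[0.0335,-0.0205,0,0],[0.0335,-0.0205,0,0],[0.0335,-0.0205,0,0],[0.0335,-0.0205,0,0]]' 0; python3 -m crank '[[0,0,0,0],[0,0,0.01,0],[0,0,0.01,0],[0,0,0,0],[0,0,0,0]]'
python3 - <<'E'
from h import *
from rig import arm
s=arm.state();M=R.from_rotvec(s["ee_rot"]).as_matrix();print(s["t"],s["eef_pos"],s["width"],M.T@(np.array([.456,-.204,.168])-s["eef_pos"]))
E
```

```text
t: 0.93
eef_pos: [0.4558, -0.2025, 0.231]
ee_rot: [-3.075, -0.644, 0.0]
ft_force: [0.7, -1.1, -0.0]
width: -0.002
grasp_force: 0.0
t: 1.35
eef_pos: [0.4539, -0.2051, 0.2097]
ee_rot: [-3.073, -0.64, 0.004]
ft_force: [-0.1, 0.0, -0.6]
width: -0.002
grasp_force: 0.0
1.35 [ 0.45385276 -0.20511475  0.20965513] -0.0016429914878801357 [ 2.48526143e-03 -5.25857598e-05  4.16512125e-02]
```

```bash
python3 -m crank '[[0.002,0,0.015,0],[0,0,0.015,0],[0,0,0.008,0],[0,0,0.006,0],[0,0,0.006,0],[0,0,0.006,0],[0,0,0.006,0],[0,0,0.006,0],[0,0,0.003,0],[0,0,0,0]]'; python3 -m crank '[[0,0,0.002,0],[0,0,0.001,0],[0,0,0,0]]'
python3 - <<'E'
from h import *
from rig import arm
import cv2
for n in("side","wrist"):
    cv2.imwrite(f"pics/{n}1.png",cv2.resize(arm.read_camera(n)["image"],(800,600)))
E
```

```text
t: 2.18
eef_pos: [0.4571, -0.2034, 0.1396]
ee_rot: [-3.074, -0.644, -0.0]
ft_force: [0.6, -0.1, 0.0]
width: 0.001
grasp_force: 0.2
t: 2.43
eef_pos: [0.4574, -0.2037, 0.1376]
ee_rot: [3.075, 0.644, 0.001]
ft_force: [-0.2, 1.3, 2.2]
width: -0.002
grasp_force: 1.0
```

View pics/side1.png

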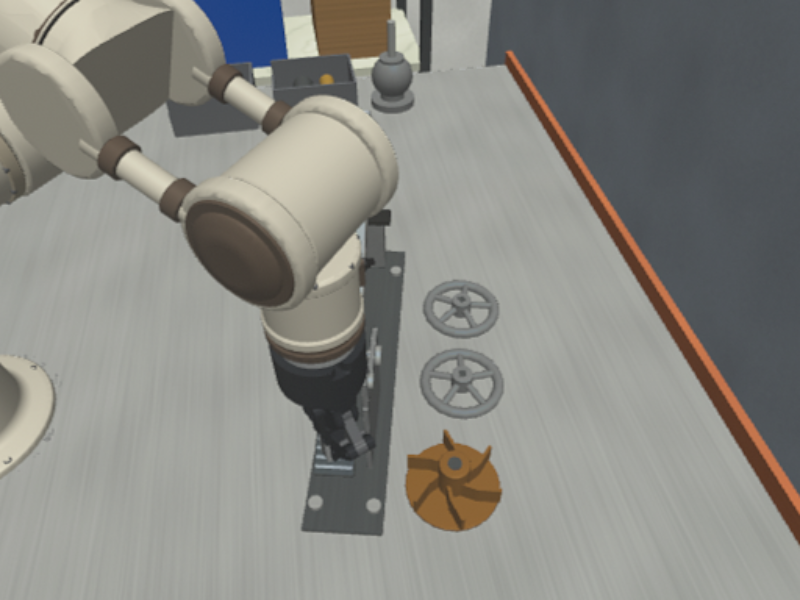

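The tail pad's edge has dropped from row 458 to 473 under the fingers, so it is pressed. I'll push to the stop, then lift off.

```bash
python3 -m crank '[[0,0,0.003,0],[0,0,0.002,0],[0,0,0,0]]'; python3 -m crank '[[0,0,-0.02,0],[0,0,-0.04,0],[0,0,-0.04,0],[0,0,-0.04,0],[0,0,-0.04,0],[0,0,0,0],[0,0,0,0]]';  python3 - <<'E'
from h import *
from rig import arm
import cv2
for n in("top","side"): cv2.imwrite(f"pics/{n}2.png",cv2.resize(arm.read_camera(n)["image"],(800,600)))
s=arm.state();M=R.from_rotvec(s["ee_rot"]).as_matrix();v=json.load(open("v.json"))
p=s["eef_pos"];print(p)
for th in(.74,.6,.4,.2,0):
    q=W(v,railpt(th,.215,.015));print(th,(M.T@(q-p)).round(4))
E
```

```text
t: 2.78
eef_pos: [0.4583, -0.2051, 0.1355]
ee_rot: [3.071, 0.644, 0.003]
ft_force: [-5.7, 0.9, 18.8]
width: -0.001
grasp_force: 8.2
t: 3.37
eef_pos: [0.4582, -0.2046, 0.315]
ee_rot: [3.07, 0.643, 0.006]
ft_force: [0.1, 0.6, -0.4]
width: 0.0
grasp_force: 0.0
[ 0.45665449 -0.203434    0.31092435]
0.74 [ 0.1752 -0.2345  0.0451]
0.6 [ 0.1874 -0.2508  0.0674]
0.4 [ 0.2014 -0.2693  0.1036]
0.2 [ 0.2107 -0.2816  0.1438]
0 [ 0.2151 -0.2874  0.1862]
```

View pics/side2.png

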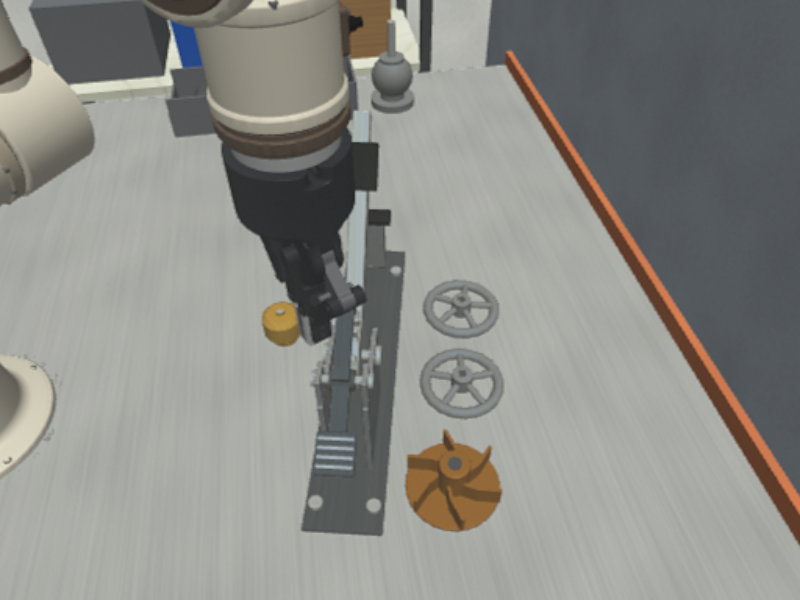

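The pawl stayed down: the tail pad is at (335,455) with its front edge at row 474, and the hook is raised. The rail hasn't moved, with the push pad at about (366,166). Next I'll move above the push pad.

```bash
python3 -m crank '[[0.0219,-0.0293,-0.01,0],[0.0219,-0.0293,0,0],[0.0219,-0.0293,0,0],[0.0219,-0.0293,0,0],[0.0219,-0.0293,0,0],[0.0219,-0.0293,0,0],[0.0219,-0.0293,0,0],[0.0219,-0.0293,0,0],[0,0,0,0],[0,0,0,0]]'
python3 - <<'E'
from h import *
from rig import arm
import cv2
for n in("top","side"): cv2.imwrite(f"pics/{n}3.png",cv2.resize(arm.read_camera(n)["image"],(800,600)))
s=arm.state();M=R.from_rotvec(s["ee_rot"]).as_matrix();v=json.load(open("v.json"))
p=s["eef_pos"];print(p)
for th in(.74,.6,.4,.2,0):
    q=W(v,railpt(th,.215,.015));print(th,(M.T@(q-p)).round(4))
E
```

```text
t: 4.3
eef_pos: [0.5226, 0.083, 0.3196]
ee_rot: [-3.073, -0.649, 0.007]
ft_force: [-1.0, -0.1, 0.0]
width: 0.002
grasp_force: 0.0
[0.5228019  0.08087113 0.32042986]
0.74 [ 0.0007 -0.0007  0.0544]
0.6 [ 0.0129 -0.0169  0.0766]
0.4 [ 0.027  -0.0354  0.1128]
0.2 [ 0.0364 -0.0478  0.1529]
0 [ 0.0409 -0.0536  0.1954]
```

View pics/side3.png

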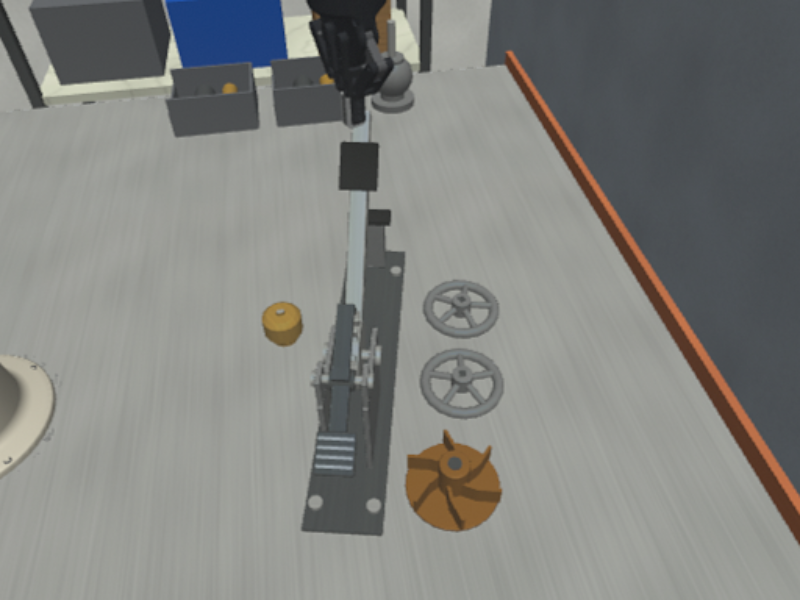

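The fingers are in line over the push pad: the tip is at (357,122) above the pad at (359,166). Now I'll push down along the arc.

```bash
python3 -m crank '[[0,0,0.015,0],[0,0,0.015,0],[0,0,0.010,0],[0.004,-0.006,0.01,0],[0.004,-0.006,0.01,0],[0.004,-0.006,0.01,0],[0.004,-0.006,0.01,0],[0.004,-0.006,0.01,0],[0.004,-0.005,0.01,0]]'; python3 -m crank '[[0,0,0,0]]'
python3 - <<'E'
from h import *
from rig import arm
s=arm.state();M=R.from_rotvec(s["ee_rot"]).as_matrix();v=json.load(open("v.json"))
p=s["eef_pos"];print(p)
for th in(.4,.2,0):
    q=W(v,railpt(th,.215,.015));print(th,(M.T@(q-p)).round(4))
E
```

```text
t: 5.15
eef_pos: [0.5319, 0.1235, 0.2215]
ee_rot: [3.074, 0.644, 0.001]
ft_force: [1.5, -2.4, 2.0]
width: 0.002
grasp_force: 1.5
t: 5.23
eef_pos: [0.5302, 0.1243, 0.2193]
ee_rot: [-3.073, -0.646, 0.007]
ft_force: [-0.5, 0.4, -0.7]
width: -0.004
grasp_force: 0.1
[0.53019616 0.12433805 0.21931881]
0.4 [0.0024 0.0013 0.0118]
0.2 [ 0.0119 -0.011   0.0519]
0 [ 0.0165 -0.0167  0.0943]
```

```bash
python3 -m crank '[[0.002,-0.002,0.01,0],[0.002,-0.002,0.01,0],[0.002,-0.002,0.01,0],[0.002,-0.002,0.01,0],[0.002,-0.002,0.01,0],[0.002,-0.002,0.01,0],[0.002,-0.002,0.01,0],[0.001,-0.001,0.01,0]]'; python3 -m crank '[[0.001,-0.001,0.006,0],[0,0,0.004,0],[0,0,0.003,0],[0,0,0,0]]'; python3 -m crank '[[0,0,0.002,0],[0,0,0,0],[0,0,0,0]]'
```

```text
t: 5.9
eef_pos: [0.5387, 0.1429, 0.1408]
ee_rot: [-3.075, -0.644, 0.003]
ft_force: [-1.1, -0.1, 3.2]
width: -0.002
grasp_force: 1.5
t: 6.23
eef_pos: [0.5396, 0.144, 0.1287]
ee_rot: [-3.075, -0.644, 0.001]
ft_force: [1.1, -0.5, 0.6]
width: -0.002
grasp_force: 0.0
t: 6.48
eef_pos: [0.5399, 0.1439, 0.1274]
ee_rot: [3.075, 0.644, 0.001]
ft_force: [-0.2, -0.3, -0.1]
width: 0.004
grasp_force: 0.0
```

```bash
python3 -m crank '[[0,0,0.002,0],[0,0,0.002,0],[0,0,0,0]]'; python3 -m crank '[[0,0,0.002,0],[0,0,0,0],[0,0,0,0]]'
```

```text
t: 6.73
eef_pos: [0.5402, 0.1441, 0.1249]
ee_rot: [3.075, 0.644, 0.001]
ft_force: [-4.3, 0.5, 10.9]
width: 0.001
grasp_force: 5.3
t: 6.98
eef_pos: [0.5402, 0.144, 0.1247]
ee_rot: [3.074, 0.644, 0.001]
ft_force: [-9.5, -1.7, 21.3]
width: 0.0
grasp_force: 10.6
```

The pad is at z = 0.1247, against 0.125 expected for home, and the force has risen, so the rail is on the post. I'll retreat and check.

```bash
python3 -m crank '[[0,0,-0.01,0],[0,0,-0.03,0],[0,0,-0.04,0],[0,0,-0.04,0],[0,0,-0.04,0],[0,0,-0.03,0],[0,0,0,0],[0,0,0,0],[0,0,0,0]]'
python3 - <<'E'
from rig import arm
import cv2
cv2.imwrite("pics/side4.png",cv2.resize(arm.read_camera("side")["image"],(800,600)))
E
```

```text
t: 7.73
eef_pos: [0.5394, 0.1439, 0.3103]
ee_rot: [-3.075, -0.644, 0.002]
ft_force: [-0.2, 1.1, 0.3]
width: -0.005
grasp_force: 0.0
```

View pics/side4.png

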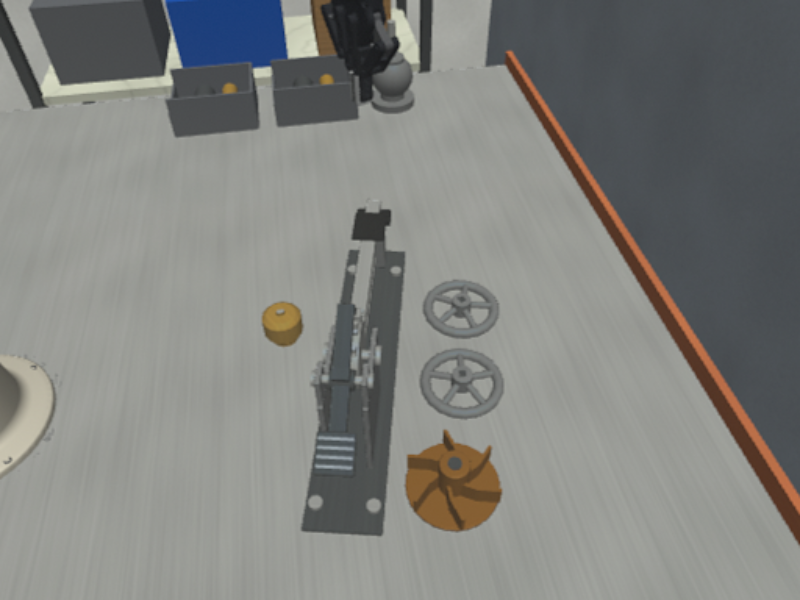

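The rail lies on the post with the push pad at about (371,225). The tail is still down at (335,455), and the spares haven't moved. I'll check the rail angle against the pixel, then hand in.

Run:
```python
from h import *
from rig import arm
v=json.load(open("v.json"))
d=[]
for th in(0,.05,.1):
    q=proj("side",W(v,railpt(th,.215,.015)));print(th,q.round(1));d.append(np.hypot(*(q-[371,225])))
if d[0]<d[1]: print(arm.job_done())
```

```text
0 [367.7 226.1]
0.05 [367.3 220.4]
0.1 [366.9 215. ]
the job is handed in; nothing more can be done
None
```

I pressed the pawl free, pushed the storm rail down level onto its rest post and handed the job in at about 8 s; the last picture shows the pawl still clear and the spares unmoved, but the hand-in returned no verdict.

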